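# Turn the yellow chart panel over in the packing-bench panel stand

### The arm

A 6-joint arm with a two-finger parallel gripper is mounted at the origin on the work surface. World frame = base frame: x ahead of the robot, y to its left, z up, the work surface at z = 0. Lengths are in mm, angles in degrees, forces in N, time in s.
With the tool pointing down it reaches from about 350 to 850 mm from the base axis. Payload 8.1 kg.
Tool frame: the origin (TCP) lies at the very end of the fingers, on their centre line; the grasp point (between the pads) lies grip_depth behind it (grip_depth is the distance from the TCP to the grasp point, in mm); z points along the fingers, y is the direction in which the jaws open and shut (so a half turn about z gives the same grasp; the last joint's range is limited). The gripper opens to 85 mm and grips with 20 to 120 N. Pads are 22 mm wide; open, the fingers measure 114 mm over their backs; the gripper's body (76 mm by 85 mm) begins 54 mm behind the grasp point. The pads swing forward as they close: fully open they stand 13 mm farther back than shut.
Start: joints at [-73.304, 7.471, 85.268, -0, 87.261, -4.893], TCP at [220.788, -557.905, 192.292] pointing down, gripper open.
Joint ranges: [-169.43, 169.43], [-51.17, 129.36], [1.28, 143.12], [-76.62, 256.62], [0, 156.53], [-152.29, 152.29]. Speed limits (degrees/s): [136.94, 136.94, 159.86, 180, 180, 180].

### API

Orientations are given as [roll, pitch, yaw] about the fixed x, y, z axes, in that order (R = Rz(yaw) Ry(pitch) Rx(roll)).
In Python, from bench import * gives the robot as it stands.
- The arm moves only by the tool step_arm, never from a script. Its argument "plan" is a list of rows, each an object of numbers: "grip": the finger opening in cm, from 0 to 8.54; "tx", "ty", "tz": the shift along the tool's x, y, z in cm; "ax", "ay", "az": the turn, a rotation vector about the tool's x, y, z in degrees. In form: [{"grip": .., "tx": .., "ty": .., "tz": .., "ax": .., "ay": .., "az": ..}, ...]. A call has 1 to 8 rows; each row shifts and turns the commanded pose from where the row before left it, along the tool's axes as they then stand; what a row does not reach is not made up. A row lasts 1/12 s, in which the tool goes at most 41.7 mm and 7.16 degrees, less where a joint would pass 70% of its speed; a pose out of reach is approached as far as the arm can. A call with a gripper value outside its range is refused whole. The fingers move at their own pace and stop on an object; "newtons" is the grip in N (left out, the last holds). Time passes only in rows, so rows that do not move let the fingers close. It gives the time, the measured TCP pose, the force and the opening at its end, in the units of the state.
- sense(): the state, without advancing time (a new reading comes with each control period).
- snapshot(name): name is "scene" or "top"; returns the picture (420x560x3 uint8, red, green, blue); there is no depth.
- camera_model(name): a dict with "intrinsics" (3x3 intrinsics, pixels), "dist_coeffs" ([k1, k2, p1, p2, k3] as OpenCV has them; the pictures are not rectified), "pose" (4x4, takes a point from camera to world coordinates). Camera axes: x right, y down, z forward; pixel columns grow to the right and rows downward; lengths in mm; the calibration is good to about 2 mm. A picture is of the moment at which its call begins. camera_model takes no time and is no camera call.
- hand_in(): hands the job in, once; it reports no verdict.
The state is a dict: "time": time; "joint_pos": joint angles; "qd": joint speeds; "joint_efforts": joint torques, N m; "tool_pos": TCP position; "tcp_rot": TCP orientation; "ft_force": force on the tool from outside, world axes, zero at the start; "wrist_torque": the same for the moment, N m; "finger_gap": finger opening in mm.
Only numpy, scipy, OpenCV 4.12 (cv2) and the standard library are available. Lean on these libraries where they do the work, as an engineer would, in place of code of your own. Each camera call takes 0.05 s, during which the arm holds its last target.

### The job

On the sloping desk stand, turn the yellow-framed chart panel over the spine using only the fingertips or the outside of the fingers: raise it by pushing from underneath, where its index tab leaves room, guide it over, and press it down until it lies flat on the panels on the left. Do not take it between the fingers or flick it over, leave the other four panels lying as they are, and do not disturb the things around the stand.

Things in the scene. Friction and masses are not known exactly. Their poses are not given: they have to be found in the camera images.
- stand: Dark grey steel desk stand for hinged A5 chart panels, 226 x 250 mm, fixed. Origin: centre of its underside. x points level from its low edge to its high edge, y to its left, z up. Its plate, and the aluminium spine along the middle (y = 0), rise 18 degrees towards +x. The plate ends 125 mm each side of the spine; the panels overhang it. End brackets stand 22 mm above the plate.
- yellow_hinge (a point): Middle of the yellow panel's hinge line, at (-5, 0, 67) mm in the stand's frame. The line runs along the stand's x axis, rising 18 degrees towards +x, parallel to plate and spine. Each of the five panels is 210 mm along the hinge, 150 mm from hinge to outer edge and 4 mm thick; in a pile their centres are 5 mm apart.
- yellow_tab (a point): Middle of the outer edge of the yellow tab, at half thickness: 168 mm square out from the middle of the hinge line. The tab is 28 mm long, 3 mm thick and stands out 18 mm beyond the frame; under it is only the table, 65 mm lower when shut. Axes turn with the panel: x along the hinge, up the slope; y from tab to hinge; z out of the face on top at the start.
- panel_yellow (a joint): Turn of the yellow panel (top of the right pile) about its hinge, rad: 0 lying on the right pile, 1.57 square to the plate, 3.14 flat on the left pile (stops at both ends). It starts between 0 and 0.25. Its pivots are stiff (0.14 N m): it stays at any angle where it is left; 1 to 2 N at the tab turns it. Mass 90 to 150 g.
- panel_blue (a joint): Turn of the blue panel, right pile, next under yellow: 0 lying in its pile (start), 3.14 on the other side; equally stiff. Its tab lies 44 mm from yellow's towards the stand's low edge, and its outer edge stands out 2.5 mm further than yellow's frame.
- panel_red (a joint): The same for the red panel, bottom of the right pile; tab 88 mm from yellow's towards the low edge, outer edge 5 mm further out than yellow's frame.
- panel_grey (a joint): Turn of the grey panel, top of the left pile: 0 lying in its pile on the left (start), 3.14 on the right; equally stiff. Its tab is 44 mm from the middle towards the high edge.
- panel_green (a joint): The same for the green panel, bottom of the left pile; tab 88 mm from the middle towards the high edge.
- tape_roll: Bystander: roll of brown packing tape lying flat, 100 mm across, 48 mm high. Origin: centre of its underside.
- label_roll: Bystander: roll of white labels standing on its end, 82 mm across, 60 mm high. Origin: centre of its underside.
- knife: Bystander: yellow and black box knife lying flat, 160 x 22 x 17 mm, long axis x. Origin: under its middle.
- marker: Bystander: black marker pen with red cap lying flat, 130 x 16 x 17 mm, long axis x. Origin: under its middle.
- carton: Bystander: small closed carton, 150 x 110 x 70 mm. Origin: centre of its underside.
- mug: Bystander: white mug, 80 mm across, 92 mm high, handle at its +y. Origin: centre of its underside.
- scanner: Bystander: black and amber hand scanner lying on its side, 46 mm high; head 85 x 62 mm round (35, 0) mm, handle out to y = -128 mm. Origin: on the table under the rear of the head.

How it is judged:
By the outcome, as a careful person would: the job done as asked, in the order asked, and still so for the second after the job is handed in, with the robot touching nothing.
It also fails if it takes over 43 s, if anything falls off the work surface, if the arm or the gripper's body presses on something with over 40 N, if the wrist force passes 120 N, or if a joint passes its speed limit or range.

## Working session

There is one attempt and no reset: what is moved stays moved. The work goes in short steps, Python scripts to look and compute and a tool call to move; the robot and the scene stay as the last step left them, time stands still between calls to the robot, and variables do not carry over. Pictures are saved under pics/ and viewed, and the job is handed in when it is done.

Besides the shell and the picture viewer there is one more tool, called by a JSON object that holds its "api" and its "payload". step_arm: Moves the arm, as the interface text tells. Its arguments: {"type":"object","properties":{"plan":{"type":"array","items":{"type":"object","properties":{"grip":{"type":"number"},"tx":{"type":"number"},"ty":{"type":"number"},"tz":{"type":"number"},"ax":{"type":"number"},"ay":{"type":"number"},"az":{"type":"number"}}}},"newtons":{"type":"number"}},"required":["plan"]}

```bash
mkdir -p pics; ls
python3 - <<'E'
from bench import *
import cv2,numpy as np
s=sense(); print(s)
for n in("scene","top"):
    im=snapshot(n); cv2.imwrite(f"pics/{n}0.png",im[:,:,::-1])
    m=camera_model(n); print(n,m)
E
```

```text
pics
{'time': 0.0, 'joint_pos': array([-7.33036664e+01,  7.51477668e+00,  8.53319961e+01, -9.04619501e-04,
        8.72613853e+01, -4.89369284e+00]), 'qd': array([-0.04631117,  0.00658654,  0.09867856, -0.03813688, -0.06072419,
        0.03974495]), 'joint_efforts': array([ 5.64181755e-04, -5.69400179e+01, -5.00547659e+01, -1.28106408e-04,
        1.48261338e-02,  4.14177782e-05]), 'tool_pos': array([ 220.60097922, -557.28309974,  191.22192306]), 'tcp_rot': array([-1.79892159e+02, -8.32645857e-03,  2.15900627e+01]), 'ft_force': array([ 0.22801185, -0.29119611, -0.24575012]), 'wrist_torque': array([ 0.05018824, -0.00486235,  0.02814512]), 'finger_gap': 85.83955222971373}
scene {'intrinsics': array([[402.43330499,   0.        , 273.01593336],
       [  0.        , 402.43330499, 210.50969073],
       [  0.        ,   0.        ,   1.        ]]), 'dist_coeffs': array([-0.00172662,  0.        ,  0.        ,  0.        ,  0.        ]), 'pose': array([[ 2.35166450e-01,  7.75585559e-01, -5.85801828e-01,
         1.02608718e+03],
       [ 9.71831883e-01, -1.97227776e-01,  1.29011612e-01,
        -1.00865183e+02],
       [-1.54768483e-02, -5.99640096e-01, -8.00120130e-01,
         7.74723282e+02],
       [ 0.00000000e+00,  0.00000000e+00,  0.00000000e+00,
         1.00000000e+00]])}
top {'intrinsics': array([[379.90136524,   0.        , 277.58155602],
       [  0.        , 379.90136524, 211.58368845],
       [  0.        ,   0.        ,   1.        ]]), 'dist_coeffs': array([0.02715297, 0.        , 0.        , 0.        , 0.        ]), 'pose': array([[ 2.85651676e-02, -9.99192617e-01,  2.82514638e-02,
         4.95932164e+02],
       [-9.99566923e-01, -2.87529680e-02, -6.26362663e-03,
         3.92112904e+01],
       [ 7.07088292e-03, -2.80603072e-02, -9.99581223e-01,
         9.49778834e+02],
       [ 0.00000000e+00,  0.00000000e+00,  0.00000000e+00,
         1.00000000e+00]])}
```

View pics/scene0.png

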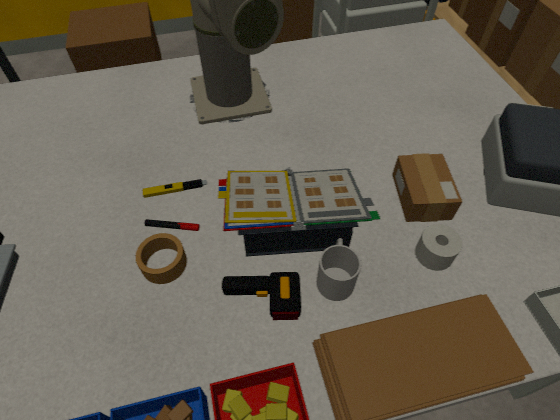

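View pics/top0.png

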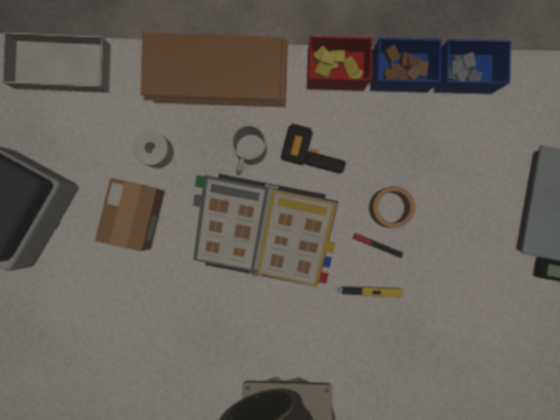

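Run:
```python
import cv2
a=cv2.imread("pics/top0.png")[165:310,185:415]; a=cv2.convertScaleAbs(a,alpha=1.8)
cv2.imwrite("pics/top0z.png",cv2.resize(a,None,fx=3.4,fy=3.4,interpolation=cv2.INTER_CUBIC))
a=cv2.imread("pics/scene0.png")[150:330,130:390]; a=cv2.convertScaleAbs(a,alpha=1.5)
cv2.imwrite("pics/scene0z.png",cv2.resize(a,None,fx=3,fy=3,interpolation=cv2.INTER_CUBIC))
```

```text
(no output)
```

View pics/top0z.png

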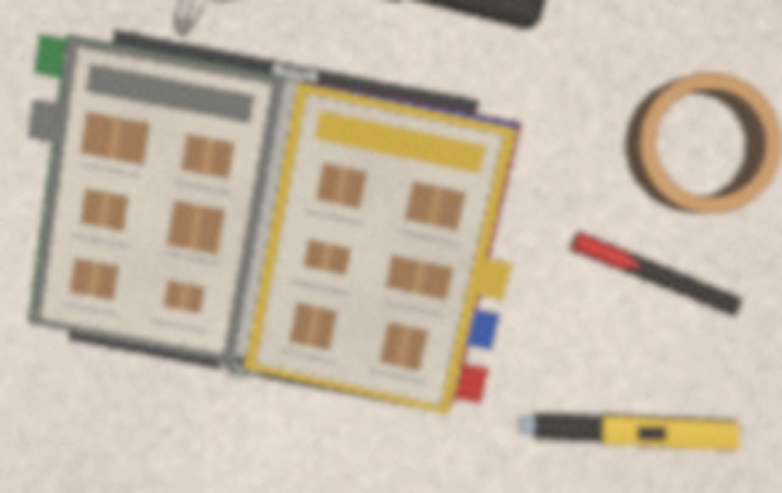

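View pics/scene0z.png

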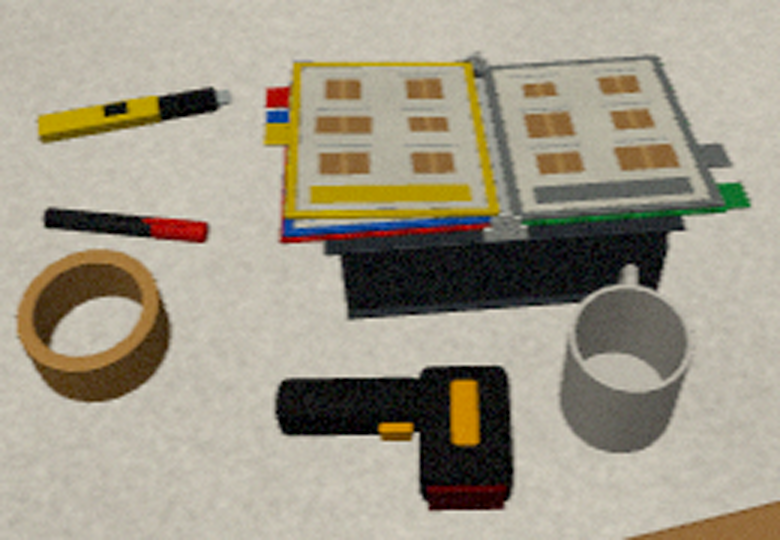

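```bash
cat > h.py <<'E'
from bench import *
import numpy as np, cv2
from scipy.optimize import least_squares
from scipy.spatial.transform import Rotation as R
c,s=np.cos(np.radians(18)),np.sin(np.radians(18))
d=np.array([c,0,s]); n=np.array([-s,0,c]); hy=np.array([-5,0,67.])
def pan(u,v,w,th): # yellow panel point: u along hinge, v outward, w normal; stand frame
    o=np.array([0,-np.cos(th),0])+n*np.sin(th); m=np.array([0,np.sin(th),0])+n*np.cos(th)
    return hy+u*d+v*o+w*m
def st2w(P,x,y,yaw):
    return R.from_euler('z',yaw,degrees=True).apply(P)+[x,y,0]
def proj(P,name):
    m=camera_model(name); T=np.linalg.inv(m["pose"])
    return cv2.projectPoints(np.atleast_2d(P).astype(float),cv2.Rodrigues(T[:3,:3])[0],T[:3,3],m["intrinsics"],m["dist_coeffs"])[0][:,0]
def ray(name,px):
    m=camera_model(name)
    q=cv2.undistortPoints(np.array([[px]],float),m["intrinsics"],m["dist_coeffs"])[0,0]
    return m["pose"][:3,3], m["pose"][:3,:3]@[q[0],q[1],1]
def onplane(name,px,z):
    o,v=ray(name,px); return o+v*(z-o[2])/v[2]
E
python3 - <<'E'
from h import *
tz=lambda a,b:(185+a/3.4,165+b/3.4); sz=lambda a,b:(130+a/3,150+b/3)
Y=[("top",(105,150,2),tz(518,124)),("top",(-105,150,2),tz(447,410)),("top",(14,168,0),tz(511,262)),("top",(-14,168,0),tz(505,298)),
("scene",(105,150,2),sz(284,216)),("scene",(-105,150,2),sz(294,62)),("scene",(14,168,0),sz(265,145)),("scene",(-14,168,0),sz(265,123))]
G=[("top",(105,150,2),tz(70,38)),("top",(-105,150,2),tz(32,322)),("scene",(-105,150,2),sz(660,57)),("scene",(105,150,2),sz(722,207))]
def res(p):
    r=[]
    for nme,q,px in Y: r.append(proj(st2w(pan(*q,p[3]),*p[:3]),nme)[0]-px)
    for nme,(u,v,w),px in G: r.append(proj(st2w(hy+u*d+np.array([0,v,0])+n*(w-5),*p[:3]),nme)[0]-px)
    return np.concatenate(r)
f=least_squares(res,[500,50,-10,.1],x_scale=[10,10,5,.1],loss='soft_l1')
print(f.x.round(3)); print(res(f.x).reshape(-1,2).round(1).tolist())
p=f.x
print("tab",st2w(pan(0,168,0,p[3]),*p[:3]),"hinge",st2w(hy,*p[:3]))
for nme,px,z in [("top",tz(690,145),48),("top",tz(577,242),15),("top",tz(738,306),15),("top",tz(522,425),15),("top",tz(735,440),15),("top",tz(540,20),46),("top",(342,165),40)]: print(onplane(nme,px,z).round())
E
```

```text
[ 4.79821e+02  6.64120e+01 -9.45900e+00  7.60000e-02]
[[-0.7, 0.4], [-0.1, 0.6], [0.0, -0.8], [-1.0, -0.2], [-0.2, -0.1], [-0.6, 0.1], [-0.6, -0.2], [-0.0, 0.3], [-0.3, -1.8], [-0.7, -0.6], [-1.7, -0.2], [-0.3, -0.6]]
tab [443.495819   -97.3665818   79.05209598] hinge [474.88903     67.23358006  67.        ]
[ 538. -228.   48.]
[ 467. -158.   15.]
[ 425. -275.   15.]
[ 335. -121.   15.]
[ 329. -274.   15.]
[ 623. -122.   46.]
[ 638. -118.   40.]
```

```bash
cat >> h.py <<'E'
def Rj(q):
    return R.from_euler('z',q[0],degrees=True)*R.from_euler('y',q[1]+q[2],degrees=True)*R.from_euler('z',q[3],degrees=True)*R.from_euler('y',q[4],degrees=True)*R.from_euler('z',q[5]+90,degrees=True)
YAW=-9.46; X0=479.8; Y0=66.4
E
python3 - <<'E'
from h import *
s_=sense(); print(Rj(s_["joint_pos"]).as_euler('xyz',degrees=True), s_["tcp_rot"])
h0=YAW+90
for tilt in (0,15,30,45):
  hd=np.radians(h0); t=np.radians(tilt)
  z=np.array([np.cos(hd)*np.cos(t),np.sin(hd)*np.cos(t),-np.sin(t)])
  e=np.array([np.cos(hd)*np.sin(t),np.sin(hd)*np.sin(t),np.cos(t)])
  for k,name in enumerate(["x up","y up","x down","y down"]):
    if k==0:x=e
    elif k==1:x=np.cross(e,z)
    elif k==2:x=-e
    else:x=-np.cross(e,z)
    M=np.stack([x,np.cross(z,x),z],1)
    for D in (300,380):
      w=np.array([443,-97,70])-D*z; q1=np.degrees(np.arctan2(w[1],w[0]))-4
      for q23 in (110,130):
        A=(R.from_euler('z',q1,degrees=True)*R.from_euler('y',q23,degrees=True)).inv()*R.from_matrix(M)
        q=A.as_euler('ZYZ',degrees=True); 
        print(tilt,name,D,q23,np.round([q1,q[0],q[1],(q[2]-90+180)%360-180]), np.round(np.hypot(*w[:2])))
E
```

```text
[-1.79903380e+02 -8.76582305e-03  2.15899192e+01] [-1.79903380e+02 -8.76582305e-03  2.15899192e+01]
0 x up 300 110 [-49.  74. 127. -25.] 556.0
0 x up 300 130 [-49.  62. 119. -47.] 556.0
0 x up 380 110 [-55.  71. 132. -28.] 606.0
0 x up 380 130 [-55.  57. 123. -50.] 606.0
0 y up 300 110 [ -49.   74.  127. -115.] 556.0
0 y up 300 130 [ -49.   62.  119. -137.] 556.0
0 y up 380 110 [ -55.   71.  132. -118.] 606.0
0 y up 380 130 [ -55.   57.  123. -140.] 606.0
0 x down 300 110 [-49.  74. 127. 155.] 556.0
0 x down 300 130 [-49.  62. 119. 133.] 556.0
0 x down 380 110 [-55.  71. 132. 152.] 606.0
0 x down 380 130 [-55.  57. 123. 130.] 606.0
0 y down 300 110 [-49.  74. 127.  65.] 556.0
0 y down 300 130 [-49.  62. 119.  43.] 556.0
0 y down 380 110 [-55.  71. 132.  62.] 606.0
0 y down 380 130 [-55.  57. 123.  40.] 606.0
15 x up 300 110 [-48.  59. 119. -33.] 550.0
15 x up 300 130 [-48.  52. 107. -51.] 550.0
15 x up 380 110 [-54.  55. 123. -37.] 598.0
15 x up 380 130 [-54.  47. 111. -54.] 598.0
15 y up 300 110 [ -48.   59.  119. -123.] 550.0
15 y up 300 130 [ -48.   52.  107. -141.] 550.0
15 y up 
[... 1227 characters left out ...]
.] 510.0
45 x up 300 130 [-41.  38.  80. -48.] 510.0
45 x up 380 110 [-46.  35.  99. -40.] 539.0
45 x up 380 130 [-46.  35.  83. -52.] 539.0
45 y up 300 110 [ -41.   37.   96. -126.] 510.0
45 y up 300 130 [ -41.   38.   80. -138.] 510.0
45 y up 380 110 [ -46.   35.   99. -130.] 539.0
45 y up 380 130 [ -46.   35.   83. -142.] 539.0
45 x down 300 110 [-41.  37.  96. 144.] 510.0
45 x down 300 130 [-41.  38.  80. 132.] 510.0
45 x down 380 110 [-46.  35.  99. 140.] 539.0
45 x down 380 130 [-46.  35.  83. 128.] 539.0
45 y down 300 110 [-41.  37.  96.  54.] 510.0
45 y down 300 130 [-41.  38.  80.  42.] 510.0
45 y down 380 110 [-46.  35.  99.  50.] 539.0
45 y down 380 130 [-46.  35.  83.  38.] 539.0
```

```bash
cat >> h.py <<'E'
Rs=R.from_euler('z',YAW,degrees=True)
def ori(tilt,hs=90.):  # x-up orientation, tool z heading hs in stand frame, tilt below level
    hd=np.radians(YAW+hs); t=np.radians(tilt)
    z=np.array([np.cos(hd)*np.cos(t),np.sin(hd)*np.cos(t),-np.sin(t)])
    e=np.array([np.cos(hd)*np.sin(t),np.sin(hd)*np.sin(t),np.cos(t)])
    return R.from_matrix(np.stack([e,np.cross(z,e),z],1))
def cur():
    q=sense(); return np.array(q["tool_pos"]),R.from_euler('xyz',q["tcp_rot"],degrees=True),q
def w2s(p): return Rs.inv().apply(np.array(p)-[X0,Y0,0])
def s2w(p): return Rs.apply(p)+[X0,Y0,0]
def rep():
    p,r,q=cur(); print("t",round(q["time"],2),"world",p.round(1),"stand",w2s(p).round(1),"rot",np.round(q["tcp_rot"],1),"F",Rs.inv().apply(q["ft_force"]).round(1),"gap",round(q["finger_gap"],1),"q",np.round(q["joint_pos"]))
def delta_p(target,r=None):
    p,rr,q=cur(); print("tool shift cm",((r or rr).inv().apply(np.array(target)-p)/10).round(2))
def delta_r(rt):
    p,r,q=cur(); v=np.degrees((r.inv()*rt).as_rotvec()); print("rotvec",v.round(1),"norm",np.linalg.norm(v).round(1))
E
python3 - <<'E'
from h import *
rep(); delta_p([430,-200,190]); delta_r(ori(20))
E
```

```text
t 0.1 world [ 220.6 -557.3  191.3] stand [-153.1 -657.9  191.3] rot [-179.9   -0.    21.6] F [ 0.3  0.1 -0.3] gap 85.4 q [-73.   8.  85.   0.  87.  -5.]
tool shift cm [ 32.62 -25.52   0.18]
rotvec [ 35.8  63.4 -51.2] norm 89.0
```

{"api": "step_arm", "payload": {"plan": [{"grip": 0,"tx": 2.7,"ty": -2.1},{"grip": 0,"tx": 2.7,"ty": -2.1},{"grip": 0,"tx": 2.7,"ty": -2.1},{"grip": 0,"tx": 2.7,"ty": -2.1},{"grip": 0,"tx": 2.7,"ty": -2.1},{"grip": 0,"tx": 2.7,"ty": -2.1},{"grip": 0,"tx": 2.7,"ty": -2.1},{"grip": 0,"tx": 2.7,"ty": -2.1}], "newtons": 30}}

```text
invalid input
```

{"api": "step_arm", "payload": {"plan": [{"grip": 0,"tx": 2.7,"ty": -2.1},{"grip": 0,"tx": 2.7,"ty": -2.1},{"grip": 0,"tx": 2.7,"ty": -2.1},{"grip": 0,"tx": 2.7,"ty": -2.1},{"grip": 0},{"grip": 0}]}}

```text
invalid input
```

Run:
```python
from h import *
rep(); delta_r(ori(20))
```

```text
t 0.1 world [ 220.6 -557.3  191.3] stand [-153.1 -657.9  191.3] rot [-179.9   -0.    21.6] F [ 0.3  0.1 -0.3] gap 85.4 q [-73.   8.  85.   0.  87.  -5.]
rotvec [ 35.8  63.4 -51.2] norm 89.0
```

{"api": "step_arm", "payload": {"plan": [{"grip": 0,"tx": 2.7,"ty": -2.1,"tz": 0,"ax": 0,"ay": 0,"az": 0},{"grip": 0,"tx": 2.7,"ty": -2.1,"tz": 0,"ax": 0,"ay": 0,"az": 0},{"grip": 0,"tx": 2.7,"ty": -2.1,"tz": 0,"ax": 0,"ay": 0,"az": 0},{"grip": 0,"tx": 2.7,"ty": -2.1,"tz": 0,"ax": 0,"ay": 0,"az": 0},{"grip": 0,"tx": 2.7,"ty": -2.1,"tz": 0,"ax": 0,"ay": 0,"az": 0},{"grip": 0,"tx": 2.7,"ty": -2.1,"tz": 0,"ax": 0,"ay": 0,"az": 0},{"grip": 0,"tx": 2.7,"ty": -2.1,"tz": 0,"ax": 0,"ay": 0,"az": 0},{"grip": 0,"tx": 2.7,"ty": -2.1,"tz": 0,"ax": 0,"ay": 0,"az": 0}], "newtons": 30}}

```text
time: 0.77
tool_pos: [360.1, -320.5, 191.9]
tcp_rot: [-180.0, 0.0, 21.6]
ft_force: [0.9, -0.6, 0.7]
finger_gap: -0.0
```

{"api": "step_arm", "payload": {"plan": [{"grip": 0,"tx": 2.7,"ty": -2.1,"tz": 0,"ax": 0,"ay": 0,"az": 0},{"grip": 0,"tx": 2.7,"ty": -2.1,"tz": 0,"ax": 0,"ay": 0,"az": 0},{"grip": 0,"tx": 2.7,"ty": -2.1,"tz": 0,"ax": 0,"ay": 0,"az": 0},{"grip": 0,"tx": 1.3,"ty": -1.0,"tz": 0,"ax": 0,"ay": 0,"az": 0},{"grip": 0,"tx": 0,"ty": 0,"tz": 0,"ax": 1.79,"ay": 3.17,"az": -2.56},{"grip": 0,"tx": 0,"ty": 0,"tz": 0,"ax": 1.79,"ay": 3.17,"az": -2.56},{"grip": 0,"tx": 0,"ty": 0,"tz": 0,"ax": 1.79,"ay": 3.17,"az": -2.56},{"grip": 0,"tx": 0,"ty": 0,"tz": 0,"ax": 1.79,"ay": 3.17,"az": -2.56}]}}

```text
time: 1.43
tool_pos: [420.7, -219.2, 192.5]
tcp_rot: [-173.9, -13.4, 31.4]
ft_force: [-0.3, 0.1, 0.2]
finger_gap: -0.0
```

Run:
```python
from h import *
rep(); delta_r(ori(20))
```

```text
t 1.43 world [ 420.7 -219.2  192.5] stand [ -11.4 -291.4  192.5] rot [-173.9  -13.4   31.4] F [-0.3  0.1  0.2] gap -0.0 q [-46. -12. 106.  14.  90.  11.]
rotvec [ 28.6  50.6 -40.7] norm 71.0
```

{"api": "step_arm", "payload": {"plan": [{"grip": 0,"tx": 0,"ty": 0,"tz": 0,"ax": 2.38,"ay": 4.22,"az": -3.39},{"grip": 0,"tx": 0,"ty": 0,"tz": 0,"ax": 2.38,"ay": 4.22,"az": -3.39},{"grip": 0,"tx": 0,"ty": 0,"tz": 0,"ax": 2.38,"ay": 4.22,"az": -3.39},{"grip": 0,"tx": 0,"ty": 0,"tz": 0,"ax": 2.38,"ay": 4.22,"az": -3.39},{"grip": 0,"tx": 0,"ty": 0,"tz": 0,"ax": 2.38,"ay": 4.22,"az": -3.39},{"grip": 0,"tx": 0,"ty": 0,"tz": 0,"ax": 2.38,"ay": 4.22,"az": -3.39},{"grip": 0,"tx": 0,"ty": 0,"tz": 0,"ax": 2.38,"ay": 4.22,"az": -3.39},{"grip": 0,"tx": 0,"ty": 0,"tz": 0,"ax": 2.38,"ay": 4.22,"az": -3.39}]}}

```text
time: 2.1
tool_pos: [420.1, -220.3, 192.3]
tcp_rot: [-168.3, -51.6, 56.3]
ft_force: [-0.2, -0.5, -0.2]
finger_gap: -0.2
```

Run:
```python
from h import *
rep(); delta_r(ori(20))
```

```text
t 2.1 world [ 420.1 -220.3  192.3] stand [ -11.8 -292.6  192.3] rot [-168.3  -51.6   56.3] F [-0.1 -0.5 -0.2] gap -0.2 q [-64.  16.  92.  37. 110. -35.]
rotvec [  9.7  16.8 -13.6] norm 23.7
```

{"api": "step_arm", "payload": {"plan": [{"grip": 0,"tx": 0,"ty": 0,"tz": 0,"ax": 2.43,"ay": 4.2,"az": -3.4},{"grip": 0,"tx": 0,"ty": 0,"tz": 0,"ax": 2.43,"ay": 4.2,"az": -3.4},{"grip": 0,"tx": 0,"ty": 0,"tz": 0,"ax": 2.43,"ay": 4.2,"az": -3.4},{"grip": 0,"tx": 0,"ty": 0,"tz": 0,"ax": 2.43,"ay": 4.2,"az": -3.4}]}}

```text
time: 2.43
tool_pos: [420.0, -220.2, 191.9]
tcp_rot: [-179.7, -70.1, 80.3]
ft_force: [-0.2, -0.6, 1.3]
finger_gap: 0.2
```

Run:
```python
from h import *
rep(); delta_r(ori(20)); delta_p(s2w([-1,-209,45]))
im=snapshot("scene"); cv2.imwrite("pics/s1.png",im[:,:,::-1])
```

```text
t 2.43 world [ 420.  -220.2  191.9] stand [ -11.9 -292.6  191.9] rot [-179.7  -70.1   80.3] F [-0.1 -0.6  1.3] gap 0.2 q [-63.  36.  79.  42. 123. -50.]
rotvec [-0.1 -0.1 -0.1] norm 0.1
tool shift cm [-10.96   1.12  12.86]
```

View pics/s1.png

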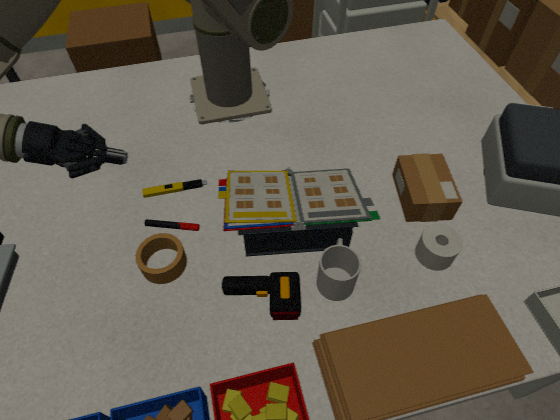

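{"api": "step_arm", "payload": {"plan": [{"grip": 0,"tx": -1.37,"ty": 0.14,"tz": 1.61,"ax": 0,"ay": 0,"az": 0},{"grip": 0,"tx": -1.37,"ty": 0.14,"tz": 1.61,"ax": 0,"ay": 0,"az": 0},{"grip": 0,"tx": -1.37,"ty": 0.14,"tz": 1.61,"ax": 0,"ay": 0,"az": 0},{"grip": 0,"tx": -1.37,"ty": 0.14,"tz": 1.61,"ax": 0,"ay": 0,"az": 0},{"grip": 0,"tx": -1.37,"ty": 0.14,"tz": 1.61,"ax": 0,"ay": 0,"az": 0},{"grip": 0,"tx": -1.37,"ty": 0.14,"tz": 1.61,"ax": 0,"ay": 0,"az": 0},{"grip": 0,"tx": -1.37,"ty": 0.14,"tz": 1.61,"ax": 0,"ay": 0,"az": 0},{"grip": 0,"tx": -1.37,"ty": 0.14,"tz": 1.61,"ax": 0,"ay": 0,"az": 0}]}}

```text
time: 3.15
tool_pos: [444.7, -139.1, 44.1]
tcp_rot: [-179.3, -69.7, 79.8]
ft_force: [-0.1, -0.7, 0.9]
finger_gap: 0.2
```

Run:
```python
from h import *
rep(); delta_p(s2w([-1,-165,48]))
for n in ("scene","top"):
    im=snapshot(n)[:,:,::-1]; 
    a=im[130:330,100:390] if n=="scene" else im[165:310,185:445]
    cv2.imwrite(f"pics/{n}2.png",cv2.resize(cv2.convertScaleAbs(a,alpha=1.6),None,fx=2.7,fy=2.7,interpolation=cv2.INTER_CUBIC))
```

```text
t 3.15 world [ 444.7 -139.1   44.1] stand [  -0.8 -208.4   44.1] rot [-179.3  -69.7   79.8] F [ 0.  -0.7  0.9] gap 0.2 q [-58.  43.  87.  41. 108. -57.]
tool shift cm [ 1.87 -0.03  3.94]
```

View pics/scene2.png

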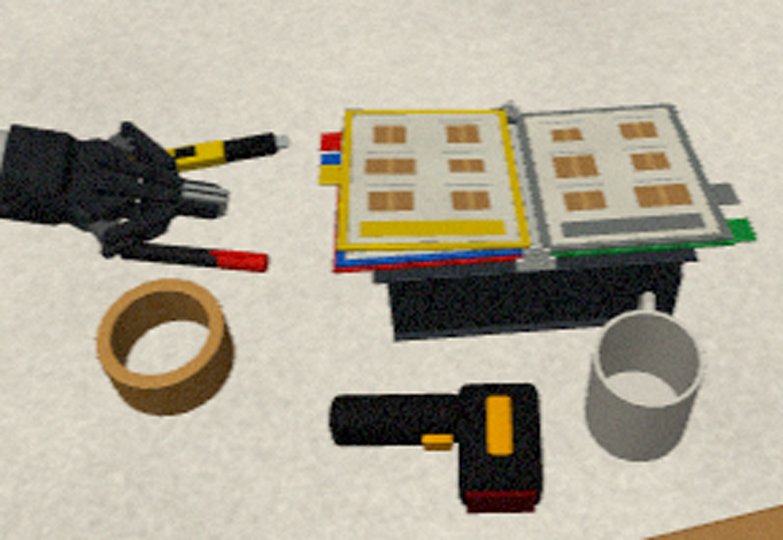

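View pics/top2.png

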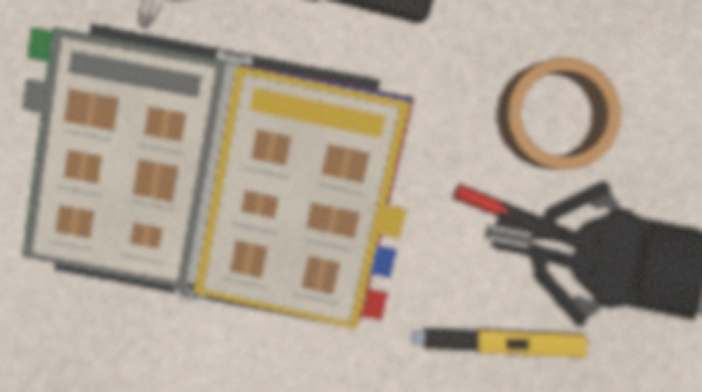

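{"api": "step_arm", "payload": {"plan": [{"grip": 0,"tx": 0.47,"ty": 0,"tz": 0.98,"ax": 0,"ay": 0,"az": 0},{"grip": 0,"tx": 0.47,"ty": 0,"tz": 0.98,"ax": 0,"ay": 0,"az": 0},{"grip": 0,"tx": 0.47,"ty": 0,"tz": 0.98,"ax": 0,"ay": 0,"az": 0},{"grip": 0,"tx": 0.47,"ty": 0,"tz": 0.98,"ax": 0,"ay": 0,"az": 0},{"grip": 0,"tx": 0,"ty": 0,"tz": 0,"ax": 0,"ay": 0,"az": 0}]}}

```text
time: 3.67
tool_pos: [451.9, -94.9, 50.0]
tcp_rot: [-179.5, -69.8, 80.1]
ft_force: [0.1, 0.3, -0.1]
finger_gap: -0.0
```

Run:
```python
from h import *
rep(); delta_p(s2w([-1,-165,60])); 
for n in ("scene","top"):
    im=snapshot(n)[:,:,::-1]; 
    a=im[160:260,170:310] if n=="scene" else im[200:310,270:420]
    cv2.imwrite(f"pics/{n}3.png",cv2.resize(cv2.convertScaleAbs(a,alpha=1.6),None,fx=5,fy=5,interpolation=cv2.INTER_CUBIC))
```

```text
t 3.67 world [451.9 -94.9  50. ] stand [  -1.  -163.7   50. ] rot [-179.5  -69.8   80.1] F [ 0.   0.3 -0.1] gap -0.0 q [-55.  40.  92.  43. 106. -57.]
tool shift cm [ 0.89 -0.01 -0.47]
```

View pics/scene3.png

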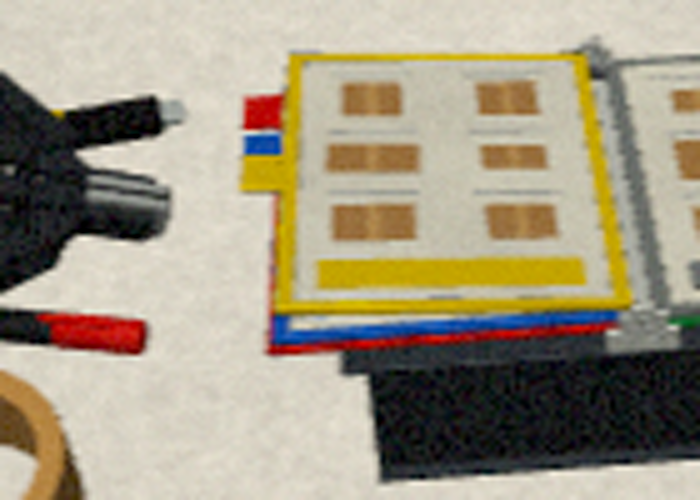

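View pics/top3.png

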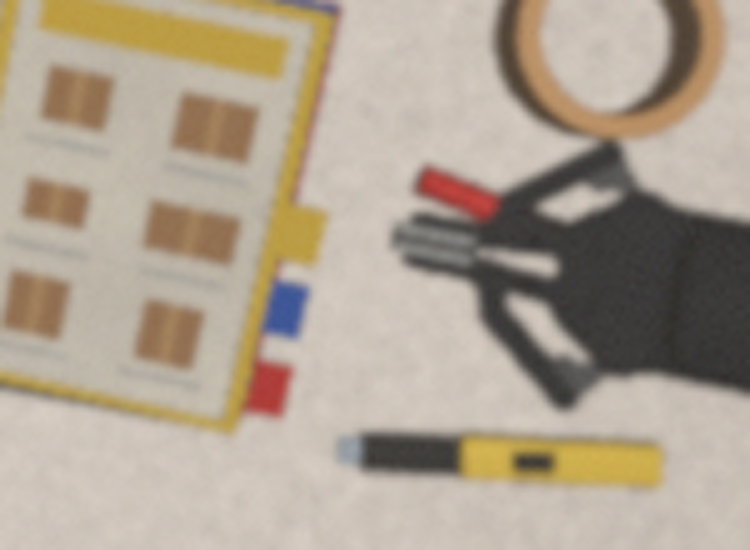

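Run:
```python
from h import *
p,r,q=cur()
for n in("top","scene"):
    print(n,proj([p,p-20*r.as_matrix()[:,2],p-30*r.as_matrix()[:,2]],n).round(1).tolist(), "tab",proj([s2w(pan(0,168,0,.076)),s2w(pan(0,150,0,.076))],n).round(1).tolist())
print("tip top",onplane("top",(349.5,248),50), "scene tip",onplane("scene",(170+168/5,160+205/5),50))
```

```text
top [[331.7, 242.5], [340.0, 244.2], [344.2, 245.1]] tab [[333.9, 246.9], [326.2, 245.2]]
scene [[220.6, 205.5], [211.9, 204.2], [207.5, 203.5]] tab [[218.0, 194.6], [226.1, 194.6]]
tip top [ 440.1881196  -138.79018226   50.        ] scene tip [ 429.58715448 -132.29391406   50.        ]
```

Run:
```python
from h import *
for P in ([444.7,-139.1,44.1],[451.9,-94.9,50]):
  P=np.array(P); z=ori(20).as_matrix()[:,2]
  for n in("top","scene"): print(n,proj([P,P-40*z],n).round(1).tolist())
# triangulate tips
def tri(a,b):
    o1,v1=ray("top",a);o2,v2=ray("scene",b)
    t=np.linalg.lstsq(np.stack([v1,-v2],1),o2-o1,rcond=None)[0]
    x,y=o1+t[0]*v1,o2+t[1]*v2; return ((x+y)/2).round(1),np.linalg.norm(x-y).round(1)
print(tri((365,252),(184.4,202)), tri((349.5,248),(203.6,201)))
```

```text
top [[349.2, 245.9], [366.1, 249.4]]
scene [[201.9, 208.2], [184.3, 205.7]]
top [[331.0, 242.5], [347.8, 245.9]]
scene [[221.2, 205.3], [203.8, 202.7]]
(array([ 432.6, -173.4,   62.8]), np.float64(1.8)) (array([ 441.6, -133.6,   65.5]), np.float64(4.2))
```

Run:
```python
from h import *
p=np.array([420.0,-220.2,191.9]); z=ori(20).as_matrix()[:,2]
print(proj([p,p-20*z,p-40*z],"scene").round(1).tolist())
a=cv2.imread("pics/s1.png")[120:190,90:170]
cv2.imwrite("pics/s1z.png",cv2.resize(cv2.convertScaleAbs(a,alpha=1.8),None,fx=7,fy=7,interpolation=cv2.INTER_CUBIC))
rep()
for n in ("scene","top"):
    im=snapshot(n)[:,:,::-1].copy()
    a=im[170:230,160:240] if n=="scene" else im[220:270,310:390]
    cv2.imwrite(f"pics/{n}4.png",cv2.resize(cv2.convertScaleAbs(a,alpha=1.8),None,fx=9,fy=9,interpolation=cv2.INTER_CUBIC))
```

```text
[[148.5, 162.1], [138.1, 160.3], [127.5, 158.4]]
t 3.77 world [451.9 -96.5  49.7] stand [  -0.8 -165.3   49.7] rot [-179.5  -69.8   80.1] F [-0.8  0.2 -0.3] gap 0.0 q [-55.  40.  92.  43. 106. -57.]
```

View pics/scene4.png

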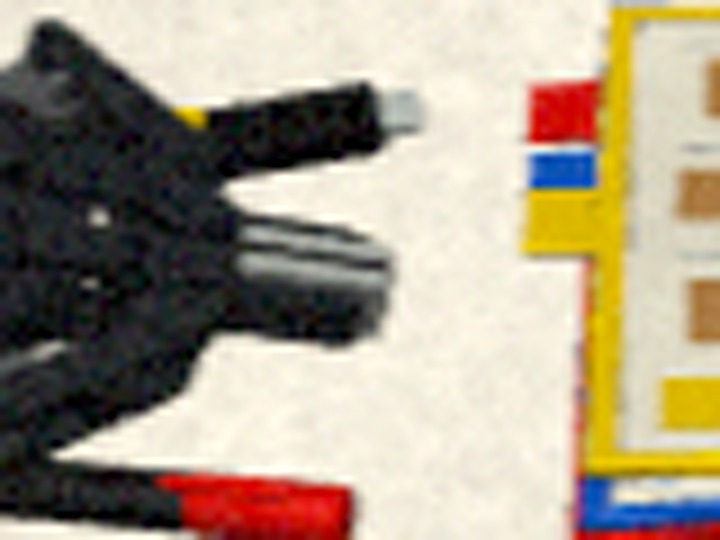

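View pics/top4.png

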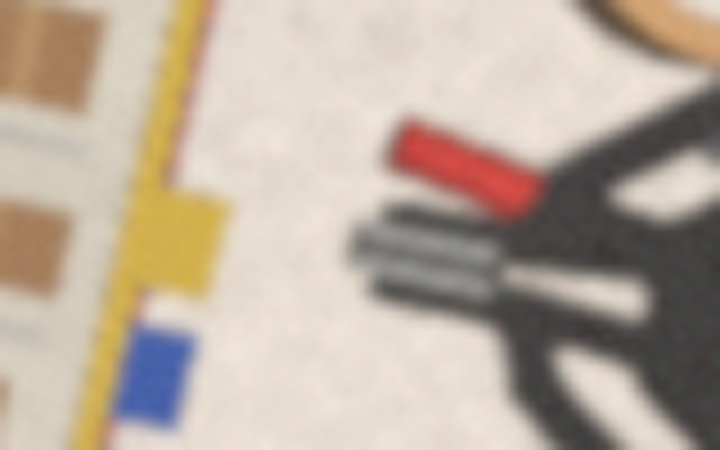

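View pics/s1z.png

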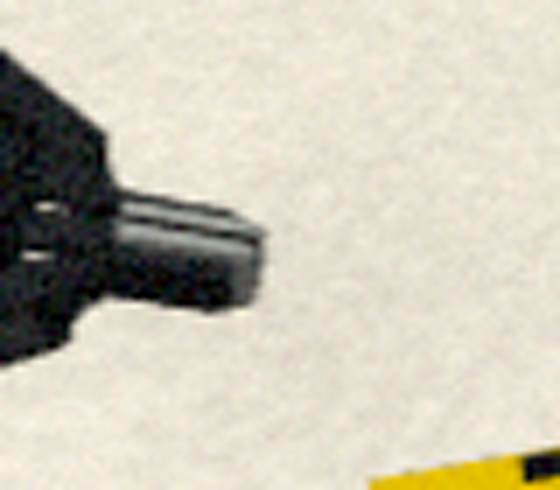

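```bash
cat >> h.py <<'E'
def cur():  # corrected: true fingertip as seen in images = TCP - 40 mm along tool z
    q=sense(); r=R.from_euler('xyz',q["tcp_rot"],degrees=True); return np.array(q["tool_pos"])-40*r.as_matrix()[:,2],r,q
E
python3 - <<'E'
from h import *
rep(); delta_p(s2w([-3,-165,47]))
E
```

```text
t 3.87 world [ 445.8 -134.2   63.2] stand [  -0.6 -203.5   63.2] rot [-179.5  -69.8   80. ] F [ 0.2 -0.2  0. ] gap 0.0 q [-55.  40.  92.  43. 106. -57.]
tool shift cm [-0.19 -0.24  4.17]
```

{"api": "step_arm", "payload": {"plan": [{"grip": 0,"tx": -0.2,"ty": -0.24,"tz": 0.8,"ax": 0,"ay": 0,"az": 0},{"grip": 0,"tx": 0,"ty": 0,"tz": 0.85,"ax": 0,"ay": 0,"az": 0},{"grip": 0,"tx": 0,"ty": 0,"tz": 0.85,"ax": 0,"ay": 0,"az": 0},{"grip": 0,"tx": 0,"ty": 0,"tz": 0.85,"ax": 0,"ay": 0,"az": 0},{"grip": 0,"tx": 0,"ty": 0,"tz": 0.8,"ax": 0,"ay": 0,"az": 0},{"grip": 0,"tx": 0,"ty": 0,"tz": 0,"ax": 0,"ay": 0,"az": 0}]}}

```text
time: 4.37
tool_pos: [455.1, -56.4, 32.3]
tcp_rot: [-179.1, -69.9, 79.7]
ft_force: [-0.7, -0.6, 0.3]
finger_gap: 0.2
```

Run:
```python
from h import *
rep(); delta_p(s2w([-3,-165,57]))
for n in ("scene","top"):
    im=snapshot(n)[:,:,::-1].copy()
    a=im[170:230,160:240] if n=="scene" else im[220:270,310:390]
    cv2.imwrite(f"pics/{n}5.png",cv2.resize(cv2.convertScaleAbs(a,alpha=1.8),None,fx=9,fy=9,interpolation=cv2.INTER_CUBIC))
```

```text
t 4.37 world [449.  -93.5  46. ] stand [  -4.1 -162.7   46. ] rot [-179.1  -69.9   79.7] F [-0.6 -0.7  0.3] gap 0.2 q [-53.  39.  96.  44. 102. -58.]
tool shift cm [ 0.95  0.1  -0.59]
```

View pics/scene5.png

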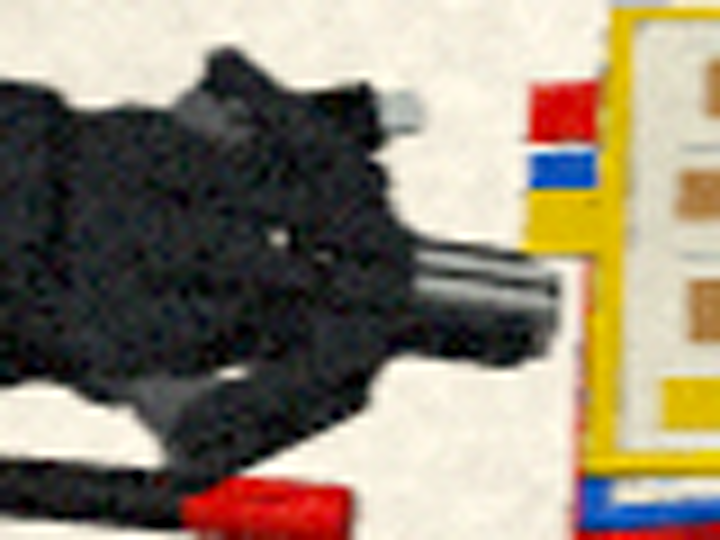

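View pics/top5.png

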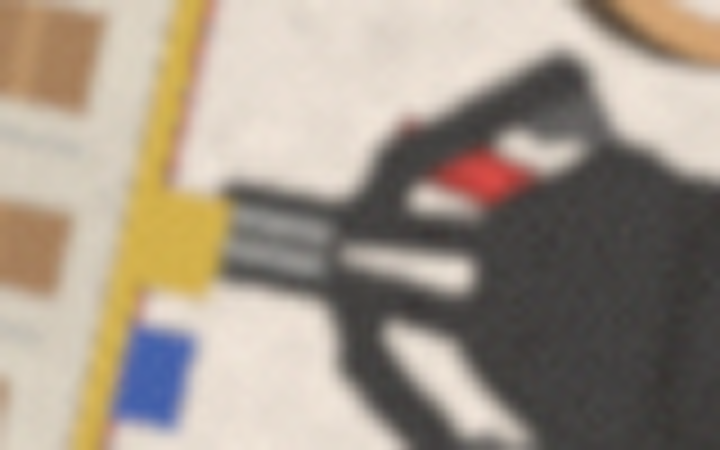

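{"api": "step_arm", "payload": {"plan": [{"grip": 0,"tx": 0.47,"ty": 0,"tz": -0.17,"ax": 0,"ay": 0,"az": 0},{"grip": 0,"tx": 0.47,"ty": 0,"tz": -0.17,"ax": 0,"ay": 0,"az": 0},{"grip": 0,"tx": 0.47,"ty": 0,"tz": -0.17,"ax": 0,"ay": 0,"az": 0},{"grip": 0,"tx": 0.47,"ty": 0,"tz": -0.17,"ax": 0,"ay": 0,"az": 0}]}}

```text
time: 4.8
tool_pos: [456.0, -59.1, 53.7]
tcp_rot: [-179.5, -69.8, 80.0]
ft_force: [-1.3, 0.2, -1.9]
finger_gap: 0.4
```

{"api": "step_arm", "payload": {"plan": [{"grip": 0,"tx": 0.47,"ty": 0,"tz": -0.17,"ax": 0,"ay": 0,"az": 0},{"grip": 0,"tx": 0.47,"ty": 0,"tz": -0.17,"ax": 0,"ay": 0,"az": 0}]}}

```text
time: 4.97
tool_pos: [455.8, -58.8, 63.5]
tcp_rot: [-179.4, -69.8, 80.0]
ft_force: [-0.2, -0.2, -1.5]
finger_gap: -0.2
```

Run:
```python
from h import *
rep()
for n in ("scene","top"):
    im=snapshot(n)[:,:,::-1].copy()
    a=im[150:250,160:300] if n=="scene" else im[180:300,250:390]
    cv2.imwrite(f"pics/{n}6.png",cv2.resize(cv2.convertScaleAbs(a,alpha=1.8),None,fx=5,fy=5,interpolation=cv2.INTER_CUBIC))
```

```text
t 4.97 world [449.7 -95.8  77.3] stand [  -3.1 -165.    77.3] rot [-179.4  -69.8   80. ] F [-0.1 -0.2 -1.5] gap -0.2 q [-53.  35.  97.  45. 104. -56.]
```

View pics/scene6.png

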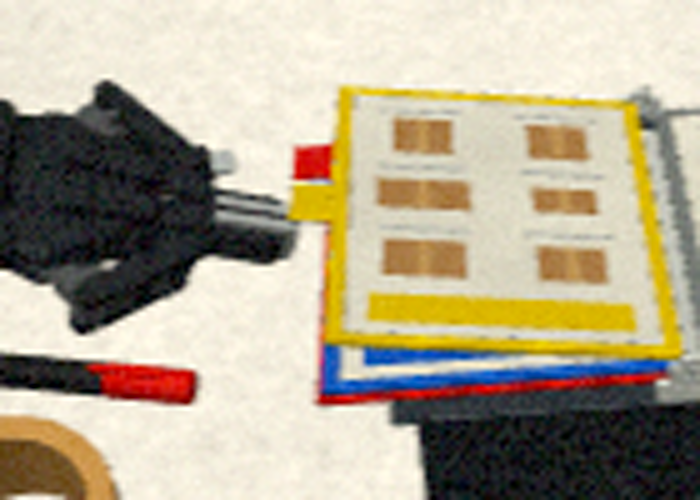

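View pics/top6.png

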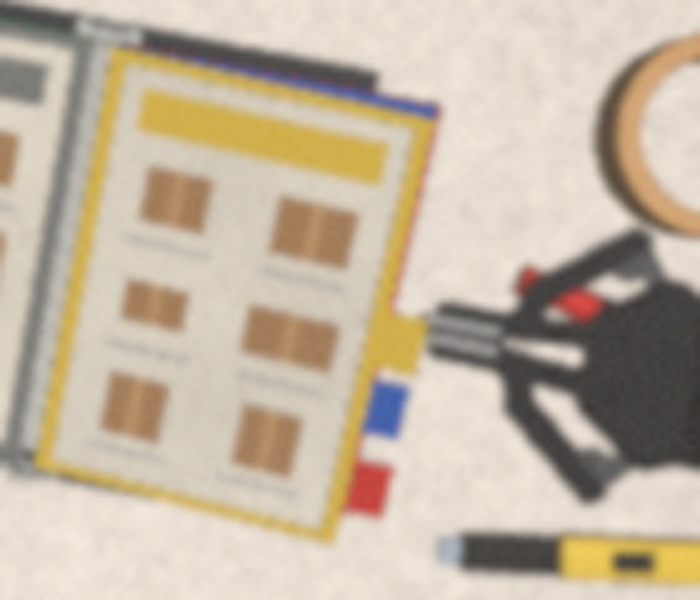

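```bash
cat >> h.py <<'E'
def path(ths,vs,us,tilt=20,w=-2):
    "row shifts (tool cm) from the present tip to follow contact corner; constant orientation"
    p,r,q=cur(); M=r.as_matrix(); out=[]; last=p
    for th,v,u in zip(ths,vs,us):
        C=s2w(pan(u,v,w,th)); E=C-11*M[:,0]
        out.append((r.inv().apply(E-last)/10).round(2).tolist()); last=E
    for o in out: print(o)
    print("end tip stand",w2s(last).round(1))
E
python3 - <<'E'
from h import *
rep()
ths=np.linspace(.16,.55,9)[1:]; path(ths,np.linspace(161,152,8),np.linspace(8,6,8))
E
```

```text
t 5.07 world [450.  -96.   77.7] stand [  -2.7 -165.1   77.7] rot [-179.6  -69.8   80.1] F [0.5 0.6 0.1] gap 0.0 q [-53.  35.  97.  45. 104. -56.]
[1.18, -0.45, -0.07]
[0.75, -0.26, 0.04]
[0.74, -0.25, 0.08]
[0.73, -0.24, 0.12]
[0.72, -0.23, 0.15]
[0.71, -0.23, 0.19]
[0.69, -0.22, 0.22]
[0.68, -0.21, 0.26]
end tip stand [ -23.3 -134.4  132.5]
```

{"api": "step_arm", "payload": {"plan": [{"grip": 0,"tx": 0.9,"ty": -0.35,"tz": 0,"ax": 0,"ay": 0,"az": 0},{"grip": 0,"tx": 0.75,"ty": -0.26,"tz": 0.04,"ax": 0,"ay": 0,"az": 0},{"grip": 0,"tx": 0.74,"ty": -0.25,"tz": 0.08,"ax": 0,"ay": 0,"az": 0},{"grip": 0,"tx": 0.73,"ty": -0.24,"tz": 0.12,"ax": 0,"ay": 0,"az": 0},{"grip": 0,"tx": 0.72,"ty": -0.23,"tz": 0.15,"ax": 0,"ay": 0,"az": 0}]}}

```text
time: 5.48
tool_pos: [445.5, -39.4, 98.4]
tcp_rot: [-179.4, -69.8, 80.0]
ft_force: [-0.5, -2.1, 0.1]
finger_gap: 0.1
```

```bash
cat >> h.py <<'E'
def pics(k,sc=(110,260,150,360),tp=(170,310,180,390)):
    for n,(a,b,c_,d_) in (("scene",sc),("top",tp)):
        im=snapshot(n)[:,:,::-1][a:b,c_:d_]
        cv2.imwrite(f"pics/{n}{k}.png",cv2.resize(cv2.convertScaleAbs(im,alpha=1.8),None,fx=3.5,fy=3.5,interpolation=cv2.INTER_CUBIC))
E
python3 - <<'E'
from h import *
rep(); pics(7)
E
```

```text
t 5.48 world [439.3 -76.5 112.1] stand [ -16.4 -147.6  112.1] rot [-179.4  -69.8   80. ] F [-0.1 -2.2  0.1] gap 0.1 q [-52.  29. 101.  45. 105. -54.]
```

View pics/scene7.png

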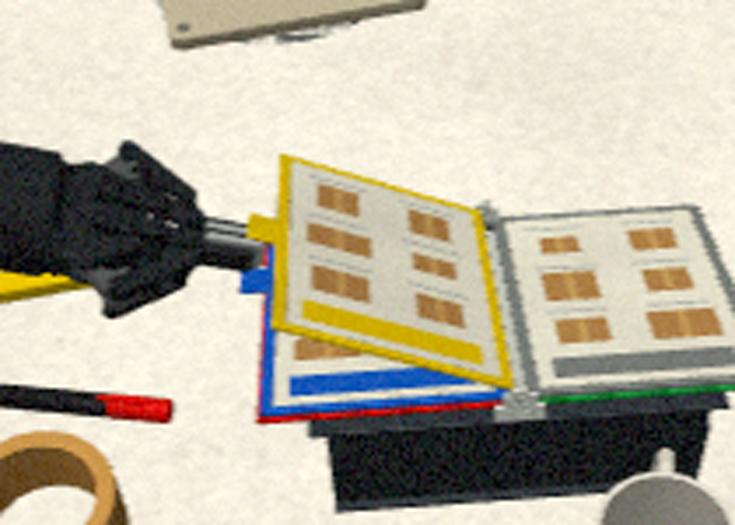

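View pics/top7.png

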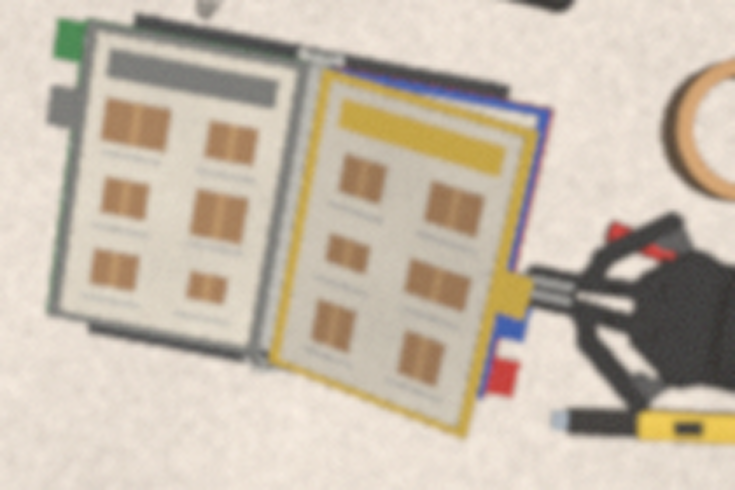

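Run:
```python
from h import *
ths=np.arange(.43,1.8,.055); print(len(ths),ths[-1]); path(ths,np.r_[np.linspace(155,150,6),150*np.ones(len(ths)-6)],6+0*ths)
```

```text
25 1.7499999999999998
[0.6, -0.23, -0.03]
[0.8, -0.23, 0.19]
[0.79, -0.22, 0.23]
[0.77, -0.21, 0.28]
[0.75, -0.19, 0.32]
[0.73, -0.18, 0.36]
[0.74, -0.19, 0.31]
[0.72, -0.18, 0.35]
[0.71, -0.17, 0.39]
[0.69, -0.16, 0.43]
[0.66, -0.15, 0.47]
[0.64, -0.14, 0.5]
[0.61, -0.13, 0.54]
[0.58, -0.12, 0.57]
[0.56, -0.1, 0.6]
[0.52, -0.09, 0.63]
[0.49, -0.08, 0.66]
[0.46, -0.06, 0.69]
[0.42, -0.05, 0.71]
[0.38, -0.04, 0.73]
[0.34, -0.02, 0.75]
[0.3, -0.01, 0.77]
[0.26, 0.01, 0.78]
[0.22, 0.02, 0.79]
[0.18, 0.04, 0.8]
end tip stand [-45.   21.  199.2]
```

{"api": "step_arm", "payload": {"plan": [{"grip": 0,"tx": 0.6,"ty": -0.23,"tz": 0,"ax": 0,"ay": 0,"az": 0},{"grip": 0,"tx": 0.8,"ty": -0.23,"tz": 0.19,"ax": 0,"ay": 0,"az": 0},{"grip": 0,"tx": 0.79,"ty": -0.22,"tz": 0.23,"ax": 0,"ay": 0,"az": 0},{"grip": 0,"tx": 0.77,"ty": -0.21,"tz": 0.28,"ax": 0,"ay": 0,"az": 0},{"grip": 0,"tx": 0.75,"ty": -0.19,"tz": 0.32,"ax": 0,"ay": 0,"az": 0},{"grip": 0,"tx": 0.73,"ty": -0.18,"tz": 0.36,"ax": 0,"ay": 0,"az": 0},{"grip": 0,"tx": 0.74,"ty": -0.19,"tz": 0.31,"ax": 0,"ay": 0,"az": 0},{"grip": 0,"tx": 0.72,"ty": -0.18,"tz": 0.35,"ax": 0,"ay": 0,"az": 0}]}}

```text
time: 6.25
tool_pos: [436.1, 2.5, 146.8]
tcp_rot: [-179.4, -69.8, 80.0]
ft_force: [-0.7, -2.2, 0.6]
finger_gap: -0.3
```

Run:
```python
from h import *
rep(); pics(8)
```

```text
t 6.25 world [430.  -34.5 160.6] stand [ -32.6 -107.7  160.6] rot [-179.4  -69.8   80. ] F [-0.3 -2.3  0.6] gap -0.3 q [-50.  19. 108.  48. 107. -51.]
```

View pics/scene8.png

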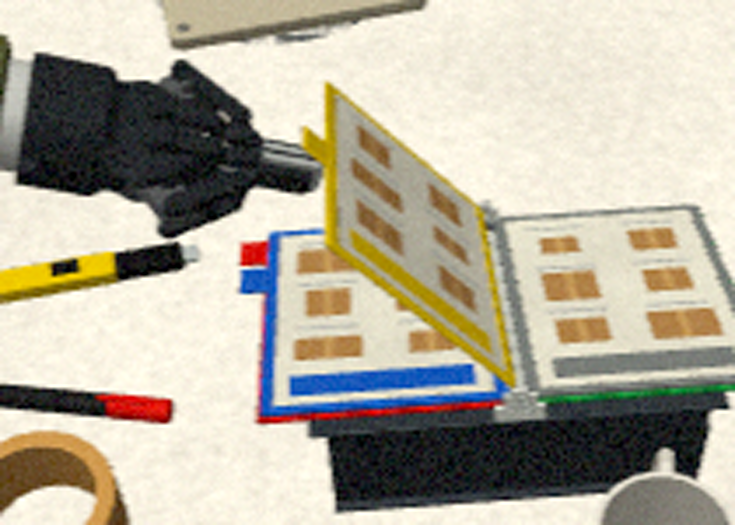

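{"api": "step_arm", "payload": {"plan": [{"grip": 0,"tx": 0.71,"ty": -0.17,"tz": 0.39,"ax": 0,"ay": 0,"az": 0},{"grip": 0,"tx": 0.69,"ty": -0.16,"tz": 0.43,"ax": 0,"ay": 0,"az": 0},{"grip": 0,"tx": 0.66,"ty": -0.15,"tz": 0.47,"ax": 0,"ay": 0,"az": 0},{"grip": 0,"tx": 0.64,"ty": -0.14,"tz": 0.5,"ax": 0,"ay": 0,"az": 0},{"grip": 0,"tx": 0.61,"ty": -0.13,"tz": 0.54,"ax": 0,"ay": 0,"az": 0},{"grip": 0,"tx": 0.58,"ty": -0.12,"tz": 0.57,"ax": 0,"ay": 0,"az": 0},{"grip": 0,"tx": 0.56,"ty": -0.1,"tz": 0.6,"ax": 0,"ay": 0,"az": 0},{"grip": 0,"tx": 0.52,"ty": -0.09,"tz": 0.63,"ax": 0,"ay": 0,"az": 0}]}}

```text
time: 7.02
tool_pos: [435.1, 59.6, 179.0]
tcp_rot: [-179.4, -69.9, 80.0]
ft_force: [1.1, -1.5, -0.7]
finger_gap: 0.1
```

{"api": "step_arm", "payload": {"plan": [{"grip": 0,"tx": 0.49,"ty": -0.08,"tz": 0.66,"ax": 0,"ay": 0,"az": 0},{"grip": 0,"tx": 0.46,"ty": -0.06,"tz": 0.69,"ax": 0,"ay": 0,"az": 0},{"grip": 0,"tx": 0.42,"ty": -0.05,"tz": 0.71,"ax": 0,"ay": 0,"az": 0},{"grip": 0,"tx": 0.38,"ty": -0.04,"tz": 0.73,"ax": 0,"ay": 0,"az": 0},{"grip": 0,"tx": 0.34,"ty": -0.02,"tz": 0.75,"ax": 0,"ay": 0,"az": 0},{"grip": 0,"tx": 0.3,"ty": 0,"tz": 0.77,"ax": 0,"ay": 0,"az": 0},{"grip": 0,"tx": 0.26,"ty": 0,"tz": 0.78,"ax": 0,"ay": 0,"az": 0},{"grip": 0,"tx": 0.22,"ty": 0,"tz": 0.79,"ax": 0,"ay": 0,"az": 0}]}}

```text
time: 7.68
tool_pos: [443.6, 124.2, 185.3]
tcp_rot: [-179.4, -69.9, 80.0]
ft_force: [1.3, -0.6, 0.6]
finger_gap: 0.1
```

Run:
```python
from h import *
rep(); pics(9)
```

```text
t 7.68 world [437.5  87.1 199.1] stand [-45.2  13.5 199.1] rot [-179.4  -69.9   80. ] F [ 1.3 -0.4  0.6] gap 0.1 q [-40.   5. 120.  56. 101. -43.]
```

View pics/scene9.png

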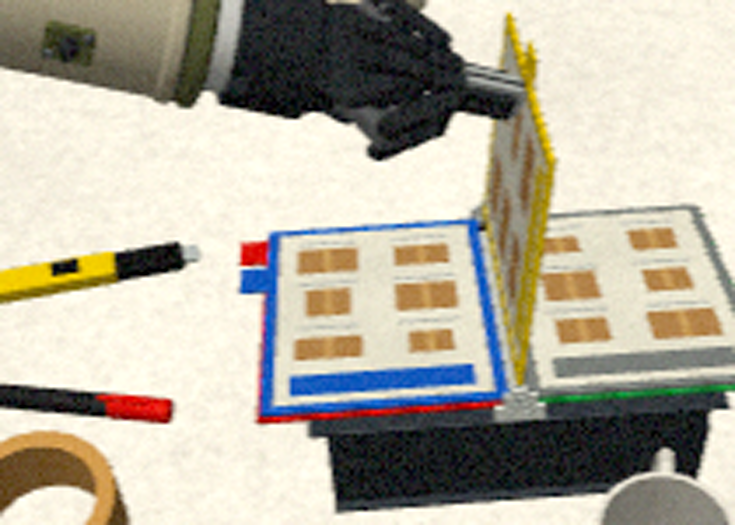

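View pics/top9.png

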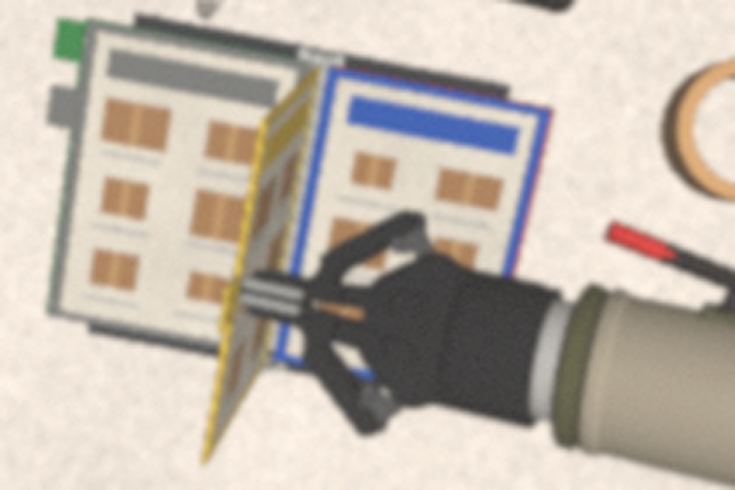

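{"api": "step_arm", "payload": {"plan": [{"grip": 0,"tx": -0.6,"ty": 0,"tz": -1.6,"ax": 0,"ay": 0,"az": 0},{"grip": 0,"tx": -1.1,"ty": 0,"tz": -3.1,"ax": 0,"ay": 0,"az": 0},{"grip": 0,"tx": -1.1,"ty": 0,"tz": -3.1,"ax": 0,"ay": 0,"az": 0},{"grip": 0,"tx": -0.6,"ty": 0,"tz": -1.6,"ax": 0,"ay": 0,"az": 0},{"grip": 0,"tx": 0,"ty": 0,"tz": 0,"ax": 0,"ay": -7,"az": 0},{"grip": 0,"tx": 0,"ty": 0,"tz": 0,"ax": 0,"ay": -7,"az": 0},{"grip": 0,"tx": 0,"ty": 0,"tz": 0,"ax": 0,"ay": -7,"az": 0},{"grip": 0,"tx": 0,"ty": 0,"tz": 0,"ax": 0,"ay": -7,"az": 0}]}}

```text
time: 8.45
tool_pos: [427.5, 23.3, 185.8]
tcp_rot: [-179.8, -41.6, 80.2]
ft_force: [0.4, 0.4, -0.5]
finger_gap: 0.2
```

Run:
```python
from h import *
rep(); pics(10); delta_r(ori(89.9))
```

```text
t 8.45 world [423.1  -2.9 215.7] stand [-44.6 -77.6 215.7] rot [-179.8  -41.6   80.2] F [ 0.3  0.5 -0.5] gap 0.2 q [-39. -11. 115.  36.  98. -31.]
rotvec [  0.2 -41.3   0.2] norm 41.3
```

View pics/scene10.png

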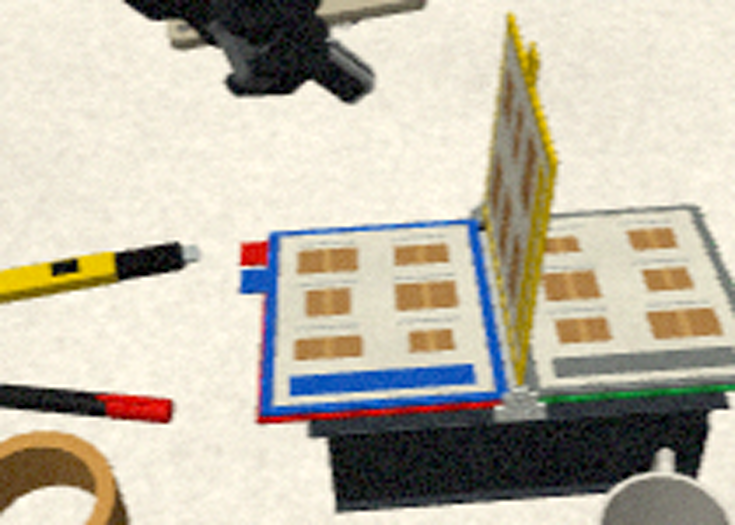

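{"api": "step_arm", "payload": {"plan": [{"grip": 0,"tx": 0,"ty": 0,"tz": 0,"ax": 0,"ay": -6.9,"az": 0},{"grip": 0,"tx": 0,"ty": 0,"tz": 0,"ax": 0,"ay": -6.9,"az": 0},{"grip": 0,"tx": 0,"ty": 0,"tz": 0,"ax": 0,"ay": -6.9,"az": 0},{"grip": 0,"tx": 0,"ty": 0,"tz": 0,"ax": 0,"ay": -6.9,"az": 0},{"grip": 0,"tx": 0,"ty": 0,"tz": 0,"ax": 0,"ay": -6.9,"az": 0},{"grip": 0,"tx": 0,"ty": 0,"tz": 0,"ax": 0,"ay": -6.9,"az": 0}]}}

```text
time: 9.05
tool_pos: [427.0, 24.2, 185.9]
tcp_rot: [-179.8, -0.2, 80.5]
ft_force: [0.0, -0.4, -1.0]
finger_gap: 0.1
```

```bash
cat >> h.py <<'E'
def path2(ths,v,u,w=-2,off=11):
    "vertical tool: tip's +heading lower corner on the panel's (old) underside"
    p,r,q=cur(); M=r.as_matrix(); out=[]; last=p
    for th,vv in zip(ths,v*np.ones(len(ths))):
        C=s2w(pan(u,vv,w,th)); E=C-off*M[:,0]
        out.append((r.inv().apply(E-last)/10).round(2).tolist()); last=E
    for o in out: print(o)
    print("end tip stand",w2s(last).round(1))
E
python3 - <<'E'
from h import *
rep(); delta_r(ori(89.9))
ths=np.arange(1.65,3.12,.06); path2(ths,140,20)
E
```

```text
t 9.05 world [427.1  24.1 225.9] stand [-45.  -50.4 225.9] rot [-179.8   -0.2   80.5] F [ 0.1 -0.4 -1. ] gap 0.1 q [ -4. -20. 111.   0.  89.   6.]
rotvec [-0.2 -0.1 -0.1] norm 0.2
[4.85, 1.58, 2.0]
[0.84, 0.02, 0.08]
[0.83, 0.04, 0.13]
[0.82, 0.05, 0.17]
[0.81, 0.07, 0.22]
[0.79, 0.08, 0.27]
[0.77, 0.1, 0.31]
[0.75, 0.11, 0.35]
[0.73, 0.13, 0.4]
[0.7, 0.14, 0.44]
[0.67, 0.15, 0.48]
[0.64, 0.17, 0.51]
[0.61, 0.18, 0.55]
[0.57, 0.19, 0.58]
[0.54, 0.2, 0.61]
[0.5, 0.21, 0.64]
[0.46, 0.22, 0.67]
[0.41, 0.23, 0.7]
[0.37, 0.23, 0.72]
[0.32, 0.24, 0.74]
[0.27, 0.25, 0.75]
[0.23, 0.25, 0.77]
[0.18, 0.26, 0.78]
[0.13, 0.26, 0.79]
[0.08, 0.26, 0.79]
end tip stand [ 11.2 128.7  81.9]
```

{"api": "step_arm", "payload": {"plan": [{"grip": 0,"tx": 1.6,"ty": 0.8,"tz": 1.0,"ax": 0,"ay": 0,"az": 0},{"grip": 0,"tx": 1.6,"ty": 0.8,"tz": 1.0,"ax": 0,"ay": 0,"az": 0},{"grip": 0,"tx": 1.65,"ty": 0,"tz": 0,"ax": 0,"ay": 0,"az": 0},{"grip": 0,"tx": 0.84,"ty": 0,"tz": 0.08,"ax": 0,"ay": 0,"az": 0},{"grip": 0,"tx": 0.83,"ty": 0.04,"tz": 0.13,"ax": 0,"ay": 0,"az": 0},{"grip": 0,"tx": 0.82,"ty": 0.05,"tz": 0.17,"ax": 0,"ay": 0,"az": 0},{"grip": 0,"tx": 0.81,"ty": 0.07,"tz": 0.22,"ax": 0,"ay": 0,"az": 0},{"grip": 0,"tx": 0.79,"ty": 0.08,"tz": 0.27,"ax": 0,"ay": 0,"az": 0}]}}

```text
time: 9.72
tool_pos: [459.9, 110.2, 157.5]
tcp_rot: [-179.8, -0.5, 80.4]
ft_force: [-0.7, -1.2, -0.4]
finger_gap: -0.1
```

Run:
```python
from h import *
rep(); pics(11)
```

```text
t 9.72 world [460.  109.8 197.5] stand [-26.6  39.6 197.5] rot [-179.8   -0.5   80.4] F [-0.5 -1.3 -0.4] gap -0.1 q [  7. -12. 107.   0.  84.  16.]
```

View pics/scene11.png

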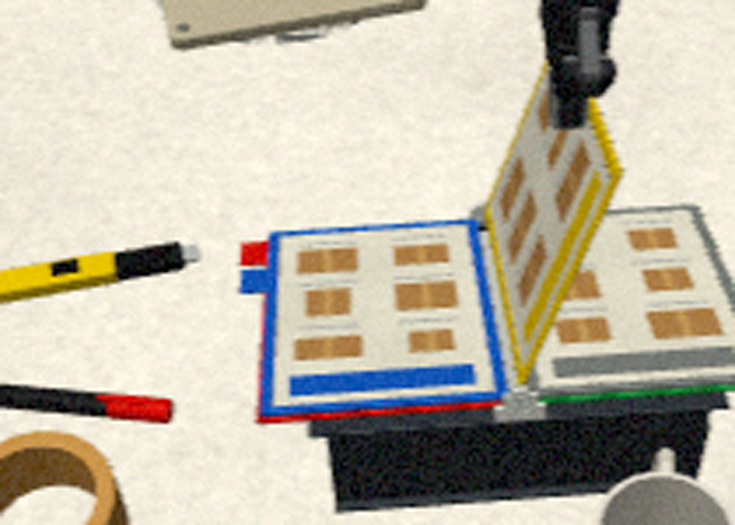

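View pics/top11.png

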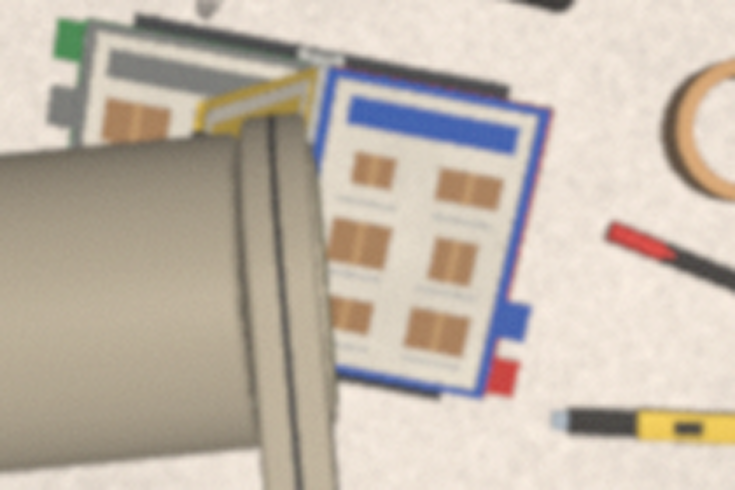

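Run:
```python
from h import *
ths=np.arange(2.01,3.05,.065); path2(ths,138,20)
```

```text
[0.57, 0.21, 0.46]
[0.8, 0.12, 0.38]
[0.77, 0.14, 0.43]
[0.74, 0.16, 0.48]
[0.71, 0.17, 0.52]
[0.67, 0.18, 0.57]
[0.63, 0.2, 0.61]
[0.59, 0.21, 0.64]
[0.54, 0.22, 0.68]
[0.5, 0.23, 0.71]
[0.45, 0.24, 0.74]
[0.39, 0.25, 0.77]
[0.34, 0.26, 0.79]
[0.29, 0.27, 0.81]
[0.23, 0.27, 0.82]
[0.17, 0.27, 0.84]
end tip stand [  6.8 125.   95.4]
```

{"api": "step_arm", "payload": {"plan": [{"grip": 0,"tx": 0.57,"ty": 0.2,"tz": 0.46,"ax": 0,"ay": 0,"az": 0},{"grip": 0,"tx": 0.8,"ty": 0.12,"tz": 0.38,"ax": 0,"ay": 0,"az": 0},{"grip": 0,"tx": 0.77,"ty": 0.14,"tz": 0.43,"ax": 0,"ay": 0,"az": 0},{"grip": 0,"tx": 0.74,"ty": 0.16,"tz": 0.48,"ax": 0,"ay": 0,"az": 0},{"grip": 0,"tx": 0.71,"ty": 0.17,"tz": 0.52,"ax": 0,"ay": 0,"az": 0},{"grip": 0,"tx": 0.67,"ty": 0.18,"tz": 0.57,"ax": 0,"ay": 0,"az": 0},{"grip": 0,"tx": 0.63,"ty": 0.2,"tz": 0.61,"ax": 0,"ay": 0,"az": 0},{"grip": 0,"tx": 0.59,"ty": 0.21,"tz": 0.64,"ax": 0,"ay": 0,"az": 0}]}}

```text
time: 10.48
tool_pos: [482.5, 163.0, 116.4]
tcp_rot: [-179.8, -0.5, 80.5]
ft_force: [0.2, 0.1, 0.3]
finger_gap: -0.0
```

{"api": "step_arm", "payload": {"plan": [{"grip": 0,"tx": 0.54,"ty": 0.22,"tz": 0.68,"ax": 0,"ay": 0,"az": 0},{"grip": 0,"tx": 0.5,"ty": 0.23,"tz": 0.71,"ax": 0,"ay": 0,"az": 0},{"grip": 0,"tx": 0.45,"ty": 0.24,"tz": 0.74,"ax": 0,"ay": 0,"az": 0},{"grip": 0,"tx": 0.39,"ty": 0.25,"tz": 0.77,"ax": 0,"ay": 0,"az": 0},{"grip": 0,"tx": 0.34,"ty": 0.26,"tz": 0.79,"ax": 0,"ay": 0,"az": 0}]}}

```text
time: 10.9
tool_pos: [498.0, 182.8, 79.6]
tcp_rot: [-179.8, -0.5, 80.5]
ft_force: [-0.2, -0.2, 1.0]
finger_gap: 0.4
```

Run:
```python
from h import *
rep(); pics(12); ths=np.arange(2.85,3.15,.05); path2(ths,138,20)
```

```text
t 10.9 world [498.1 182.5 119.5] stand [ -1.  117.5 119.5] rot [-179.8   -0.5   80.5] F [-0.2 -0.2  1. ] gap 0.4 q [ 14.   1. 104.   1.  75.  24.]
[0.36, 0.32, 0.57]
[0.19, 0.21, 0.63]
[0.15, 0.21, 0.64]
[0.12, 0.21, 0.65]
[0.09, 0.22, 0.65]
[0.05, 0.22, 0.65]
end tip stand [ 11.6 126.8  80.5]
```

View pics/scene12.png

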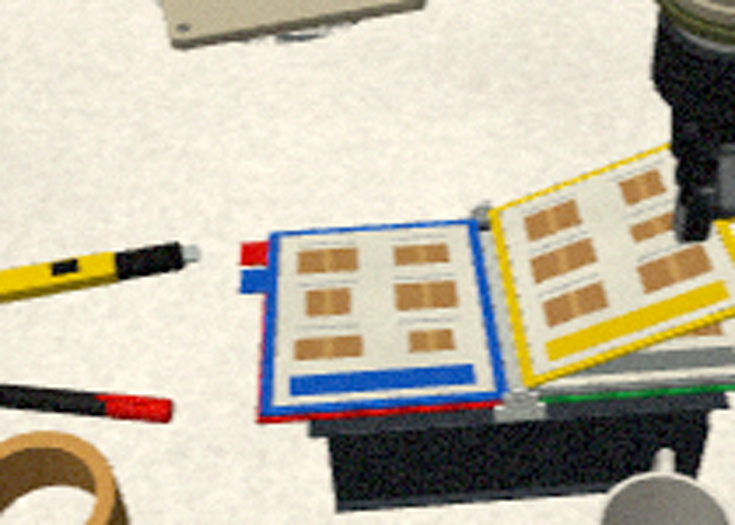

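{"api": "step_arm", "payload": {"plan": [{"grip": 0,"tx": 0.3,"ty": 0.25,"tz": 0.57,"ax": 0,"ay": 0,"az": 0},{"grip": 0,"tx": 0.19,"ty": 0.21,"tz": 0.63,"ax": 0,"ay": 0,"az": 0},{"grip": 0,"tx": 0.15,"ty": 0.21,"tz": 0.64,"ax": 0,"ay": 0,"az": 0},{"grip": 0,"tx": 0.12,"ty": 0.21,"tz": 0.65,"ax": 0,"ay": 0,"az": 0},{"grip": 0,"tx": 0.09,"ty": 0.22,"tz": 0.65,"ax": 0,"ay": 0,"az": 0}]}}

```text
time: 11.42
tool_pos: [510.3, 189.3, 48.4]
tcp_rot: [-179.8, -0.5, 80.5]
ft_force: [0.2, -0.1, 1.1]
finger_gap: -0.1
```

{"api": "step_arm", "payload": {"plan": [{"grip": 0,"tx": 0,"ty": 0.1,"tz": 0.4,"ax": 0,"ay": 0,"az": 0},{"grip": 0,"tx": 0,"ty": 0,"tz": 0,"ax": 0,"ay": 0,"az": 0}]}}

```text
time: 11.58
tool_pos: [510.2, 188.9, 43.6]
tcp_rot: [-179.7, -0.4, 80.5]
ft_force: [-0.4, 0.0, 0.0]
finger_gap: -0.3
```

Run:
```python
from h import *
rep(); pics(13)
```

```text
t 11.58 world [510.4 188.6  83.6] stand [ 10.1 125.5  83.6] rot [-179.7   -0.4   80.5] F [-0.4 -0.   0. ] gap -0.3 q [ 15.   6. 103.   1.  71.  24.]
```

View pics/scene13.png

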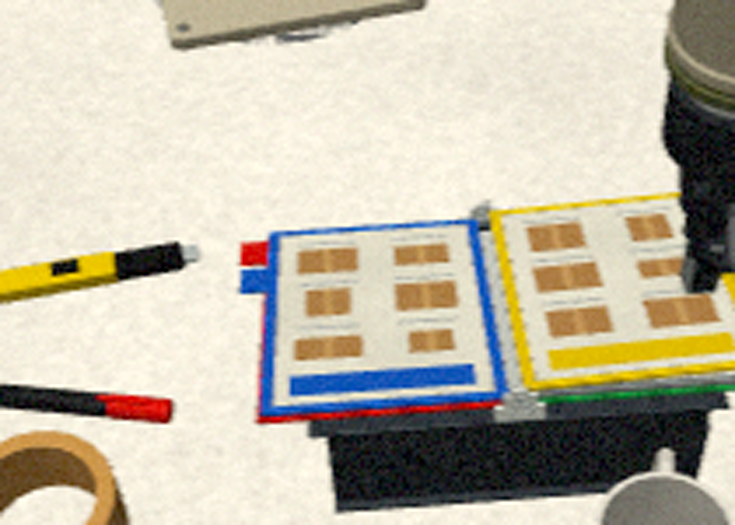

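{"api": "step_arm", "payload": {"plan": [{"grip": 0,"tx": 0,"ty": 0.05,"tz": 0.25,"ax": 0,"ay": 0,"az": 0},{"grip": 0,"tx": 0,"ty": 0,"tz": 0.1,"ax": 0,"ay": 0,"az": 0}]}}

```text
time: 11.85
tool_pos: [511.7, 189.1, 41.7]
tcp_rot: [-179.8, -0.5, 80.5]
ft_force: [-0.1, -0.9, 1.0]
finger_gap: -0.0
```

{"api": "step_arm", "payload": {"plan": [{"grip": 0,"tx": 0,"ty": 0,"tz": 0.15,"ax": 0,"ay": 0,"az": 0}]}}

```text
time: 11.93
tool_pos: [511.7, 189.2, 40.3]
tcp_rot: [-179.8, -0.5, 80.5]
ft_force: [-0.9, 0.3, 1.2]
finger_gap: 0.0
```

{"api": "step_arm", "payload": {"plan": [{"grip": 0,"tx": 0,"ty": 0,"tz": 0.1,"ax": 0,"ay": 0,"az": 0}]}}

```text
time: 12.02
tool_pos: [511.5, 189.2, 39.1]
tcp_rot: [-179.8, -0.5, 80.5]
ft_force: [0.1, 0.6, 0.4]
finger_gap: -0.1
```

Tip now at about z = 79; keep going gently.

{"api": "step_arm", "payload": {"plan": [{"grip": 0,"tx": 0,"ty": 0,"tz": 0.1,"ax": 0,"ay": 0,"az": 0},{"grip": 0,"tx": 0,"ty": 0,"tz": 0.1,"ax": 0,"ay": 0,"az": 0}]}}

```text
time: 12.18
tool_pos: [511.8, 189.2, 37.5]
tcp_rot: [-179.8, -0.5, 80.5]
ft_force: [-2.2, -1.2, 9.9]
finger_gap: 0.4
```

{"api": "step_arm", "payload": {"plan": [{"grip": 0,"tx": 0,"ty": 0,"tz": 0.1,"ax": 0,"ay": 0,"az": 0},{"grip": 0,"tx": 0,"ty": 0,"tz": 0.1,"ax": 0,"ay": 0,"az": 0}]}}

```text
time: 12.35
tool_pos: [512.1, 189.2, 37.1]
tcp_rot: [-179.9, -0.5, 80.5]
ft_force: [-9.8, -3.0, 23.5]
finger_gap: -0.1
```

Run:
```python
from h import *
rep(); pics(14)
```

```text
t 12.35 world [512.2 188.9  77.1] stand [ 11.8 126.1  77.1] rot [-179.9   -0.5   80.5] F [-9.2 -4.6 23.5] gap -0.1 q [ 15.   7. 103.   1.  70.  24.]
```

View pics/scene14.png

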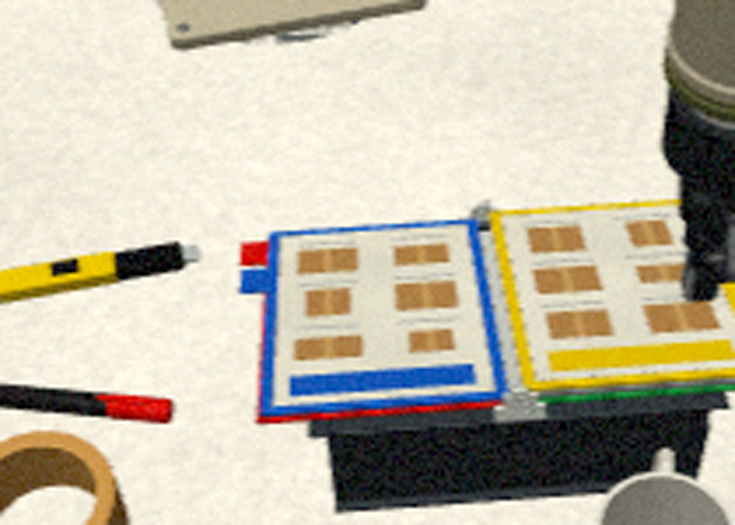

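{"api": "step_arm", "payload": {"plan": [{"grip": 0,"tx": 0,"ty": 0,"tz": -0.4,"ax": 0,"ay": 0,"az": 0},{"grip": 0,"tx": 0,"ty": 0,"tz": -1.5,"ax": 0,"ay": 0,"az": 0},{"grip": 0,"tx": 0,"ty": 0,"tz": -3,"ax": 0,"ay": 0,"az": 0},{"grip": 0,"tx": 0,"ty": 0,"tz": -3,"ax": 0,"ay": 0,"az": 0},{"grip": 0,"tx": -3,"ty": 0,"tz": -3,"ax": 0,"ay": 0,"az": 0},{"grip": 0,"tx": -3.5,"ty": 0,"tz": -2,"ax": 0,"ay": 0,"az": 0},{"grip": 0,"tx": -3.5,"ty": 0,"tz": 0,"ax": 0,"ay": 0,"az": 0},{"grip": 0,"tx": -3.5,"ty": 0,"tz": 0,"ax": 0,"ay": 0,"az": 0}]}}

```text
time: 13.12
tool_pos: [490.4, 54.4, 164.7]
tcp_rot: [180.0, -0.5, 80.6]
ft_force: [0.6, -0.4, 0.4]
finger_gap: 0.2
```

{"api": "step_arm", "payload": {"plan": [{"grip": 0,"tx": -3.5,"ty": 0,"tz": 0,"ax": 0,"ay": 0,"az": 0},{"grip": 0,"tx": -3.5,"ty": 0,"tz": 0,"ax": 0,"ay": 0,"az": 0},{"grip": 0,"tx": -3.5,"ty": 0,"tz": 0,"ax": 0,"ay": 0,"az": 0},{"grip": 0,"tx": -3.5,"ty": 0,"tz": 0,"ax": 0,"ay": 0,"az": 0},{"grip": 0,"tx": -3.5,"ty": 0,"tz": 0,"ax": 0,"ay": 0,"az": 0},{"grip": 0,"tx": -3.5,"ty": 0,"tz": 0,"ax": 0,"ay": 0,"az": 0},{"grip": 0,"tx": -3.5,"ty": 0,"tz": 0,"ax": 0,"ay": 0,"az": 0},{"grip": 0,"tx": -3.5,"ty": 0,"tz": 0,"ax": 0,"ay": 0,"az": 0}]}}

```text
time: 13.78
tool_pos: [442.6, -222.3, 160.3]
tcp_rot: [-179.8, -0.4, 80.5]
ft_force: [1.7, 0.6, -0.4]
finger_gap: 0.2
```

Run:
```python
from h import *
rep(); pics(15,(130,280,170,390))
for n in("scene","top"): cv2.imwrite(f"pics/{n}15f.png",snapshot(n)[:,:,::-1])
for th in (np.pi-.06,np.pi): print([proj([s2w(pan(u,150,-2,th)) for u in(-105,105)]+[s2w(pan(u,168,0,th)) for u in(-14,14)],n).round(1).tolist() for n in("scene","top")])
```

```text
t 13.78 world [ 442.7 -222.6  200.3] stand [  10.9 -291.2  200.3] rot [-179.8   -0.4   80.5] F [ 1.5  0.9 -0.4] gap 0.2 q [-33.  -8. 104.   0.  84. -23.]
[[[348.6, 163.8], [370.8, 212.9], [365.0, 182.7], [368.1, 189.1]], [[192.3, 261.5], [204.0, 175.6], [189.6, 224.0], [191.1, 212.6]]]
[[[348.4, 167.0], [370.6, 216.4], [364.7, 186.4], [367.8, 192.9]], [[193.2, 260.0], [204.8, 174.8], [190.7, 222.7], [192.1, 211.4]]]
```

View pics/scene15.png

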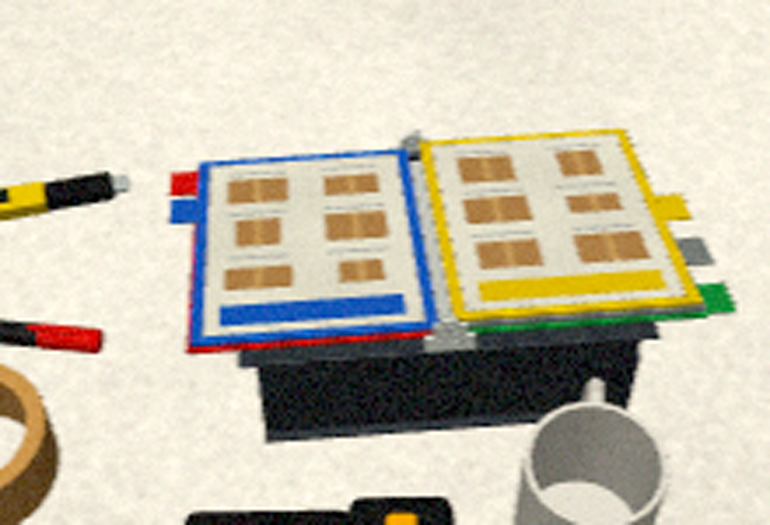

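View pics/top15.png

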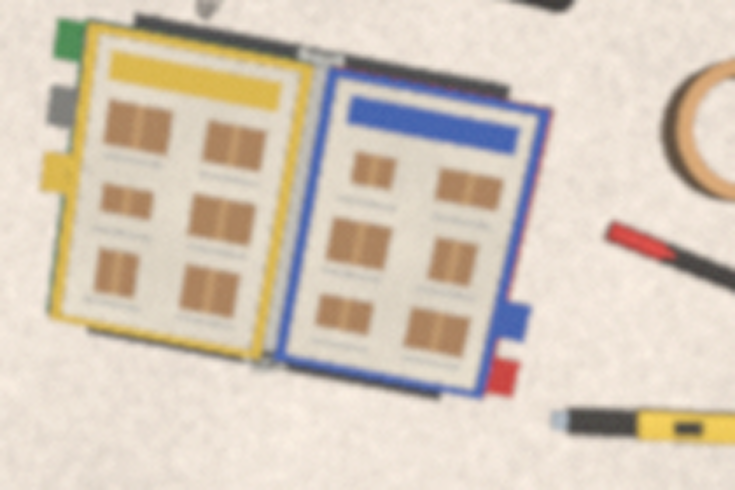

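View pics/scene15f.png

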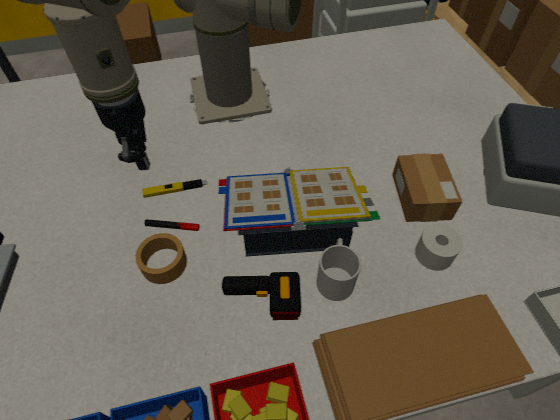

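```bash
python3 -c "
from bench import *
print(hand_in())"
```

```text
the job is handed in; nothing more can be done
None
```

The yellow panel is turned over the spine and lies flat on the grey and green panels on the left. I handed the job in at about 14 s.

**How it was done:** With the gripper shut, I put the fingertips under the yellow tab and pushed the panel up to about 100°. I then backed off, while the panel stayed where it was. With the tool pointing down, I pushed the panel over from the right and pressed it flat with about 23 N. It was never gripped or flicked.

**Last checks:**
- **Yellow panel:** its outer corners in the scene view are within about 0.5 px of where they should be when fully flat. 0.06 rad short of flat would have shown as about 3 px.
- **Other panels:** by eye, blue, red, grey and green lie as they did at the start.
- **Things around the stand:** by eye, everything is where it was. The final pictures show the arm clear of the stand, and the force reading is about 2 N or less.

**What disagreed:** in both cameras the closed fingertips appeared about 40 mm behind the reported TCP along the tool axis, although the brief puts the TCP at the very end of the fingers. I worked from the images. The panel rising when expected and the force when pressing flat both fitted that correction.

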